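# Roll the idler roller into the V-rest and seat it against the end stop

## Robot

A 6-joint arm with a two-finger parallel gripper is mounted at the origin on the work surface. World frame = base frame: x ahead of the robot, y to its left, z up, the work surface at z = 0. Lengths are in m, angles in rad, forces in N, time in s.
With the tool pointing down it reaches from about 0.25 to 0.725 m from the base axis. Payload 9.7 kg.
Tool frame: the origin (TCP) lies on the centre line of the jaws, within the pads' length; the fingertips stand 22 mm ahead of it and the grasp point (between the pads) lies 3 mm ahead of it; x points along the fingers, y is the direction in which the jaws open and shut, and the axes are right-handed (so a half turn about x gives the same grasp; the last joint's range is limited). The gripper opens to 85 mm and grips with 20 to 120 N. Pads are 22 mm wide; open, the fingers measure 114 mm over their backs; the gripper's body (76 mm by 85 mm) begins 54 mm behind the grasp point. The pads swing forward as they close: fully open they stand 13 mm farther back than shut.
Start: joints at [1.123, 0.087, 0.176, 1.66, 0, 1.571], TCP at [0.238, 0.496, 0.253] pointing down, gripper open.
Joint ranges: [-3.13, 3.13], [-0.85, 1.81], [-1.15, 1.24], [-2.2, 2.28], [-1.44, 1.52], [-3.14, 3.14]. Speed limits (rad/s): [2.22, 2.22, 2.57, 3.14, 3.14, 3.14].

## Interface

Orientations are given as a unit quaternion [x, y, z, w].
In Python, from cell import * gives the robot as it stands.
- The arm moves only by the tool arm_command, never from a script. Its argument "increments" is a list of rows, each an object with "xyz": the shift along the tool's x, y, z in cm, a list of three; "twist": the turn, a rotation vector about the tool's x, y, z in rad, a list of three; "gripper": the closure, from 0 (fully open) to 1 (shut). In form: [{"xyz": [tx, ty, tz], "twist": [wx, wy, wz], "gripper": gripper}, ...]. A call has 1 to 12 rows; each row is the pose to reach, as a shift and turn from the pose commanded when the call began, along the tool's axes at that moment; what a row does not reach only later rows make up. A row lasts 1/8 s, in which the tool goes at most 62.5 mm and 10.7 degrees, less where a joint would pass 70% of its speed; a pose out of reach is approached as far as the arm can. A call with a gripper value outside its range is refused whole. The fingers move at their own pace and stop on an object; "force" is the grip in N (left out, the last holds). Time passes only in rows, so rows that repeat a pose let the fingers close. It gives the time, the measured TCP pose, the force and the opening at its end, in the units of the state.
- sense(): the state, without advancing time (a new reading comes with each control period).
- read_camera(name): name is "scene" or "side" or "wrist"; returns the picture (480x640x3 uint8, red, green, blue); there is no depth.
- camera_params(name): a dict with "mtx" (3x3 intrinsics, pixels), "R" (3x3) and "t" (3): a world point X has camera coordinates R X + t. Camera axes: x right, y down, z forward; pixel columns grow to the right and rows downward; lengths in m; the calibration is good to about 2 mm. A picture is of the moment at which its call begins: read the wrist's pose just before it. camera_params takes no time and is no camera call; for the wrist camera it gives the pose at the moment of the call.
- close_job(): hands the job in, once; it reports no verdict.
The state is a dict: "t": time; "qpos": joint angles; "joint_velocities": joint speeds; "joint_efforts": joint torques, N m; "eef_pos": TCP position; "tool_rot": TCP orientation; "force": force on the tool from outside, world axes, zero at the start; "moment": the same for the moment, N m; "grip_width": opening from 0.0 (shut) to 1.0 (fully open).
Only numpy, scipy, OpenCV 4.12 (cv2) and the standard library are available. Lean on these libraries where they do the work, as an engineer would, in place of code of your own. Each camera call takes 0.05 s, during which the arm holds its last target.

## Task

With the fingertips only, push the loose steel idler roller by its side so that it rolls along the bench, up the ramp beside it and drops into the groove of the V-rest. Then push on its end to slide it along the groove until it meets the steel end stop, and leave it resting there, with the hand clear. Never pick the roller up, and leave the tin, the bearing and the casting where they are.

Things in the scene. Friction and masses are not known exactly. Their poses are not given: they have to be found in the camera images.
- roller: Idler roller, bare oiled steel (friction about 0.2), about 0.6 kg, free to roll: body 40 mm diameter, 110 mm long, plus a spigot 18 mm diameter, 15 mm long at each end (140 mm overall). Origin on its axis at mid length; x along the axis, y and z turn as it rolls. Starts on the bench on one side (+y or -y) of the V-rest, 140 to 190 mm from the groove, within 10 degrees of parallel.
- groove (a point): Middle of the groove's bottom line in the V-rest, 3 mm above bench; x along the groove, away from the stop, z up. The V-rest is a low block fixed to the bench, grey ramps, 200 mm long (x +-100 mm), same section throughout, symmetric: 30 degree flanks rise to lips 13 mm above the bench at y = +-17.3 mm, then 3 mm flat, then ramps down to the bench at y = +-80.3 mm. Open at its +x end.
- stop_face (a point): Centre of the end stop's face, 26 mm above the bench: upright steel plate, 60 mm wide, 48 mm high, 14 mm thick, at the groove's end nearest the robot (x = -100 mm from groove, same axes). A spigot end meets it with the roller's centre 70 mm away. The seated roller's axis is 26 mm above the bench; past a lip it drops in by itself, but pushed too far or fast it rolls out over the other lip.
- tin: Bystander: closed round metal tin, 60 mm in diameter, 50 mm high, standing on the bench on the side of the V-rest where the roller is not. Origin at the centre of its underside.
- bearing: Bystander: steel bearing ring, 52 mm outside and 25 mm inside diameter, 15 mm high, lying flat to the right of the work (-y). Origin at the centre of its underside.
- casting: Bystander: aluminium casting, a bar 190 mm long (its y), 30 mm wide, 24 mm high, lying to the left of the work (+y), pointing away from the robot. Origin at the centre of its underside.
There are look-alikes about, which are no part of the job. Of the things that look like the roller, the largest one is meant.

How it is judged:
By the outcome, as a careful person would: the job done as asked, in the order asked, and still so for the second after the job is handed in, with the robot touching nothing.
It also fails if it takes over 54 s, if anything falls off the work surface, if the arm or the gripper's body presses on something with over 40 N, if the wrist force passes 120 N, or if a joint passes its speed limit or range.

## Working session

There is one attempt and no reset: what is moved stays moved. The work goes in short steps, Python scripts to look and compute and a tool call to move; the robot and the scene stay as the last step left them, time stands still between calls to the robot, and variables do not carry over. Pictures are saved under pics/ and viewed, and the job is handed in when it is done.

Besides the shell and the picture viewer there is one more tool, called after ">>>" as name([rows], argument=value, ...), one row to a line, values as JSON. arm_command: Moves the arm, as the interface text tells. Its arguments: {"type":"object","properties":{"increments":{"type":"array","items":{"type":"object","properties":{"xyz":{"type":"array","items":{"type":"number"}},"twist":{"type":"array","items":{"type":"number"}},"gripper":{"type":"number"}}}},"force":{"type":"number"}},"required":["increments"]}

```bash
mkdir -p pics; ls; python3 - <<'E'
from cell import *
import cv2,numpy as np
s=sense(); print(s)
for n in ["scene","side","wrist"]:
    p=camera_params(n); im=read_camera(n); cv2.imwrite(f"pics/{n}0.png",im[:,:,::-1]); print(n,{k:np.round(v,4).tolist() for k,v in p.items()})
E
```

```text
pics
{'t': 0.0, 'qpos': array([ 1.12300314e+00,  8.74640360e-02,  1.75089084e-01,  1.65979642e+00,
       -3.79000367e-05,  1.57081037e+00]), 'joint_velocities': array([-7.73400127e-04, -1.12030608e-03,  4.13955463e-04,  7.00149709e-05,
       -1.26446268e-03,  2.20378301e-03]), 'joint_efforts': array([ 7.87475929e-04, -5.20386314e+01,  4.64805400e+01,  1.62004289e-02,
        1.27862822e-04,  8.26559216e-06]), 'eef_pos': array([0.23805435, 0.49557642, 0.25255776]), 'tool_rot': array([ 0.15652717,  0.68955079, -0.15748115,  0.68936104]), 'force': array([ 0.5417512 , -0.58149268,  0.26822012]), 'moment': array([-0.00015674, -0.02237873, -0.03621961]), 'grip_width': 0.9956908607647056}
scene {'mtx': [[460.9184, 0.0, 323.411], [0.0, 460.9184, 229.707], [0.0, 0.0, 1.0]], 'R': [[-0.7555, 0.6549, 0.016], [0.478, 0.5678, -0.6702], [-0.448, -0.4987, -0.742]], 't': [0.402, -0.2186, 1.2226]}
side {'mtx': [[498.1057, 0.0, 323.7941], [0.0, 498.1057, 237.747], [0.0, 0.0, 1.0]], 'R': [[0.99, -0.141, -0.0021], [-0.1102, -0.7643, -0.6354], [0.0879, 0.6293, -0.7722]], 't': [-0.5216, 0.0929, 1.0078]}
wrist {'mtx': [[405.0471, 0.0, 320.4845], [0.0, 405.0471, 241.0513], [0.0, 0.0, 1.0]], 'R': [[0.4335, 0.9011, -0.0013], [0.8692, -0.4178, 0.2644], [0.2377, -0.1158, -0.9644]], 't': [-0.5492, -0.0342, 0.3777]}
```

View pics/scene0.png

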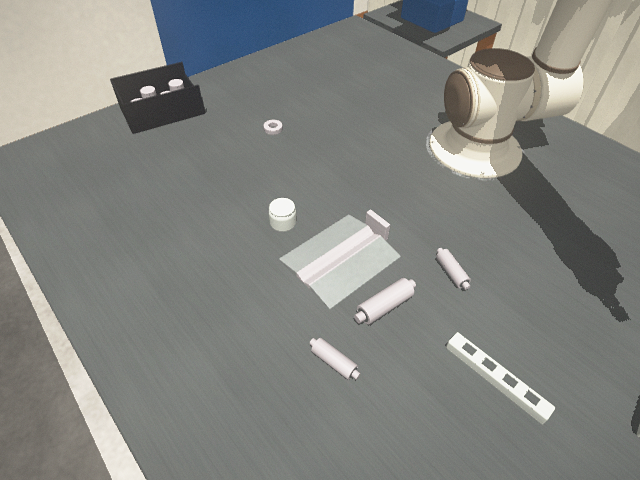

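View pics/side0.png

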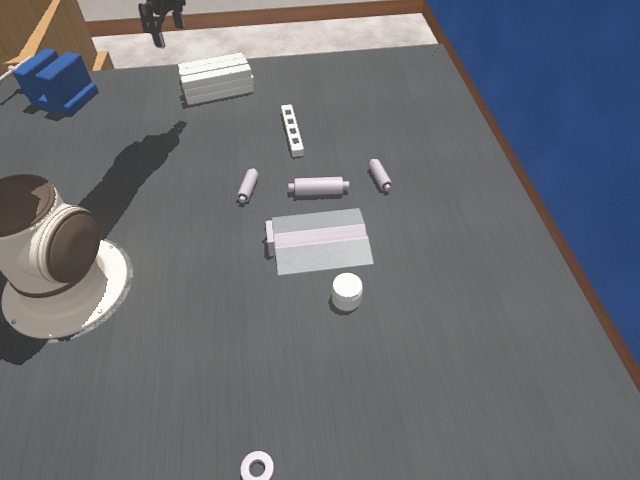

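View pics/wrist0.png

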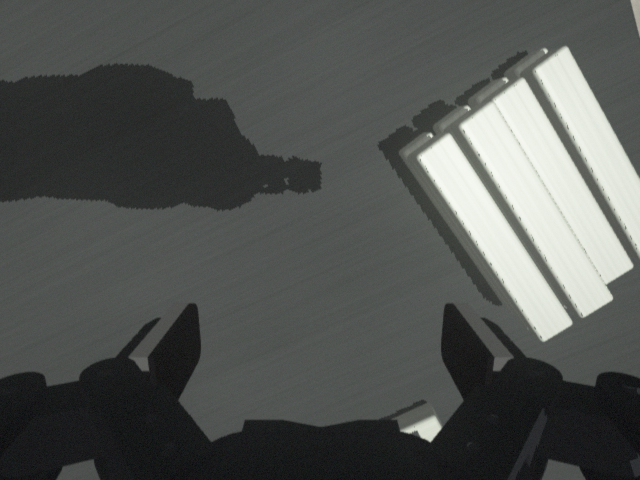

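The scene view shows the big roller at about (385,301), with two smaller look-alikes at (453,269) and (334,358). The V-rest is at about (340,260), its stop at (376,226) and the tin at (282,214). In the side view the roller is at about (319,186). Next I'll zoom in to measure.

```bash
cat > h.py <<'E'
import numpy as np, cv2
from cell import *
def ray(p,u,v):
    R=np.array(p["R"]);t=np.array(p["t"]);c=-R.T@t
    return c, R.T@(np.linalg.inv(p["mtx"])@np.array([u,v,1.]))
def onz(p,uv,z):
    c,d=ray(p,*uv); return c+d*(z-c[2])/d[2]
def proj(p,X):
    q=np.array(p["mtx"])@(np.array(p["R"])@np.array(X)+np.array(p["t"])); return q[:2]/q[2]
E
python3 - <<'E'
import cv2
a=cv2.imread("pics/scene0.png")[190:390,260:480]; cv2.imwrite("pics/a.png",cv2.resize(a,None,fx=3,fy=3,interpolation=cv2.INTER_CUBIC)[:600,:660])
b=cv2.imread("pics/side0.png")[150:320,225:405]; cv2.imwrite("pics/b.png",cv2.resize(b,None,fx=3.5,fy=3.5,interpolation=cv2.INTER_CUBIC))
E
```

```text
(no output)
```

View pics/a.png

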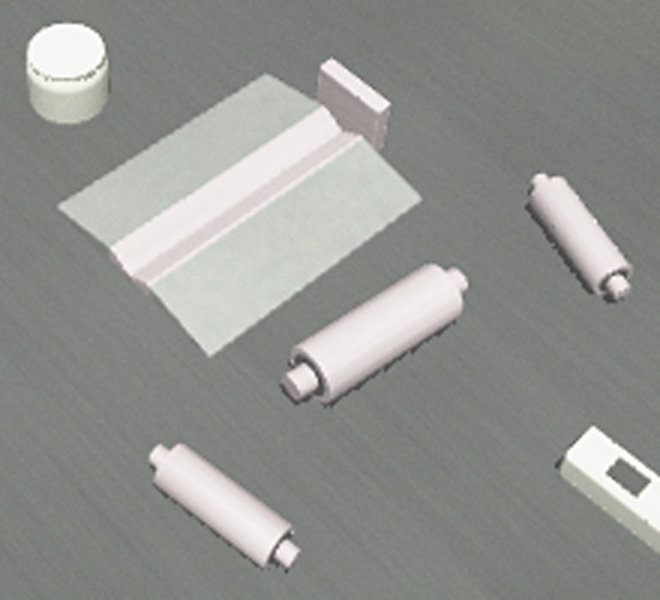

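View pics/b.png

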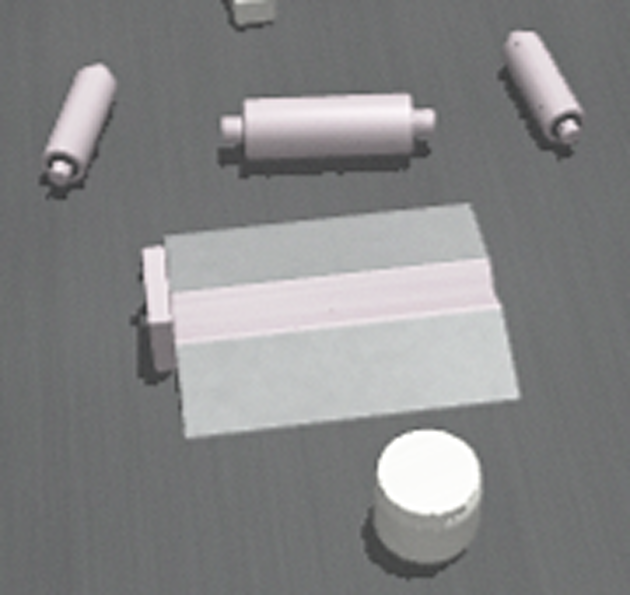

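The scene crop puts the rest's bench corners at (210,356), (421,199), (267,73) and (59,206). The side crop has them at (470,204), (166,235), (187,437) and (520,398). I'll compute positions from these.

```bash
python3 - <<'E'
from h import *
P={n:camera_params(n) for n in ["scene","side"]}
f={"scene":lambda u,v:((u+.5)/3-.5+260,(v+.5)/3-.5+190),"side":lambda u,v:((u+.5)/3.5-.5+225,(v+.5)/3.5-.5+150)}
C={"scene":[(210,356),(421,199),(267,73),(59,206)],"side":[(470,204),(166,235),(187,437),(520,398)]}  # +x+y,-x+y,-x-y,+x-y
E={"scene":[(295,381),(465,280)],"side":[(435,119),(221,129)]}
M=[];
for n in P:
    c=np.array([onz(P[n],f[n](*q),0)[:2] for q in C[n]]); ctr=c.mean(0)
    ax=(c[0]+c[3]-c[1]-c[2])/2; ay=(c[0]+c[1]-c[2]-c[3])/2
    print(n,c.round(4).tolist(),"ctr",ctr.round(4),"len",np.linalg.norm(ax).round(4),np.linalg.norm(ay).round(4),"ang",np.degrees(np.arctan2(ax[1],ax[0])).round(2),np.degrees(np.arctan2(-ay[0],ay[1])).round(2))
    e=np.array([onz(P[n],f[n](*q),.02)[:2] for q in E[n]]); d=e[0]-e[1]
    m=e.mean(0); print("roller",e.round(4).tolist(),m.round(4),np.linalg.norm(d).round(4),np.degrees(np.arctan2(d[1],d[0])).round(2))
    a=ax/np.linalg.norm(ax); b=np.array([-a[1],a[0]]); print(" rel",((m-ctr)@a).round(4),((m-ctr)@b).round(4))
for n,q,z in [("scene",(282,205),.05),("side",(347,285),.05)]:
    print("tin",onz(P[n],q,z))
E
```

```text
scene [[0.624, 0.1243], [0.426, 0.1237], [0.4249, -0.0358], [0.6235, -0.0348]] ctr [0.5246 0.0444] len 0.1983 0.1594 ang 0.22 -0.3
roller [[0.605, 0.1806], [0.4681, 0.1976]] [0.5365 0.1891] 0.1379 -7.1
 rel 0.0125 0.1447
side [[0.6251, 0.1206], [0.4265, 0.1218], [0.4267, -0.0386], [0.6254, -0.0385]] ctr [0.5259 0.0413] len 0.1987 0.1597 ang -0.17 0.08
roller [[0.6119, 0.1816], [0.47, 0.1926]] [0.5409 0.1871] 0.1423 -4.43
 rel 0.0146 0.1458
tin [ 0.55204582 -0.11475385  0.05      ]
tin [ 0.55468187 -0.11722827  0.05      ]
```

```bash
python3 - <<'E'
from h import *
from scipy.spatial.transform import Rotation as Ro
s=sense(); R=Ro.from_quat(s["tool_rot"]).as_matrix(); print(R.round(3), s["t"])
P={n:camera_params(n) for n in ["scene","side"]}
for n,pts in {"scene":{"cast":[(456,333),(449,344),(553,406),(543,420)],"smallA":[(441,255),(466,285)],"smallB":[(313,344),(356,374)]},"side":{"cast":[(282,106),(292,104),(291,156),(303,154)],"smallA":[(251,173),(242,199)],"smallB":[(374,162),(387,187)]}}.items():
    for k,v in pts.items(): print(n,k,[onz(P[n],q,.024 if k=="cast" else .015)[:2].round(3).tolist() for q in v])
# fingertip in side view
W=camera_params("wrist")
E
```

```text
[[-0.     0.433  0.901]
 [-0.001  0.901 -0.433]
 [-1.    -0.001 -0.   ]] 0.15
scene cast [[0.497, 0.32], [0.523, 0.326], [0.483, 0.503], [0.515, 0.505]]
scene smallA [[0.37, 0.184], [0.391, 0.264]]
scene smallB [[0.702, 0.167], [0.682, 0.257]]
side cast [[0.484, 0.497], [0.511, 0.502], [0.488, 0.292], [0.517, 0.295]]
side smallA [[0.387, 0.256], [0.363, 0.172]]
side smallB [[0.686, 0.252], [0.699, 0.163]]
```

>>> arm_command([
  {"xyz": [0,-1,4],"twist": [0.12,0,0],"gripper": 0.2},
  {"xyz": [0,-2,8],"twist": [0.25,0,0],"gripper": 0.2},
  {"xyz": [0,-3,12.3],"twist": [0.37,0,0],"gripper": 0.2},
  {"xyz": [1,-4.1,16.7],"twist": [0.5,0,0],"gripper": 0.2},
  {"xyz": [3,-5.1,21],"twist": [0.62,0,0],"gripper": 0.2},
  {"xyz": [5,-6.1,25.2],"twist": [0.75,0,0],"gripper": 0.2},
  {"xyz": [7,-7.1,29.4],"twist": [0.87,0,0],"gripper": 0.2},
  {"xyz": [9,-8.1,33.5],"twist": [1.0,0,0],"gripper": 0.2},
  {"xyz": [11,-9.1,37.6],"twist": [1.123,0,0],"gripper": 0.2},
  {"xyz": [13,-9.1,37.6],"twist": [1.123,0,0],"gripper": 0.2},
  {"xyz": [13,-9.1,37.6],"twist": [1.123,0,0],"gripper": 0.2},
  {"xyz": [13,-9.1,37.6],"twist": [1.123,0,0],"gripper": 0.2},
])

```text
t: 1.65
eef_pos: [0.5376, 0.2513, 0.1241]
tool_rot: [0.5, 0.5, -0.5, 0.5]
force: [0.3, -0.0, 1.2]
grip_width: 0.8
```

```bash
python3 - <<'E'
from h import *
from scipy.spatial.transform import Rotation as Ro
s=sense(); print(s["t"],s["eef_pos"].round(4),Ro.from_quat(s["tool_rot"]).as_matrix().round(3).tolist(),s["qpos"].round(3),s["grip_width"],s["force"].round(2))
im=read_camera("side")[:,:,::-1]; cv2.imwrite("pics/s1.png",cv2.resize(im[30:300,170:490],None,fx=2.2,fy=2.2,interpolation=cv2.INTER_CUBIC))
im=read_camera("wrist")[:,:,::-1]; cv2.imwrite("pics/w1.png",im)
E
```

```text
1.65 [0.5376 0.2513 0.1241] [[0.0, 1.0, 0.001], [0.0, 0.001, -1.0], [-1.0, 0.0, -0.0]] [0.437 0.179 0.029 1.42  0.    2.007] 0.8000276017497908 [ 0.29 -0.    1.19]
```

View pics/s1.png

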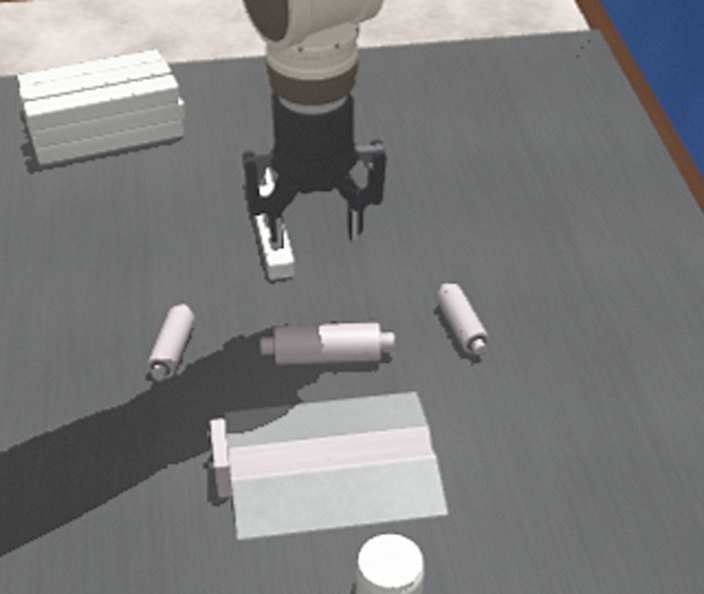

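View pics/w1.png

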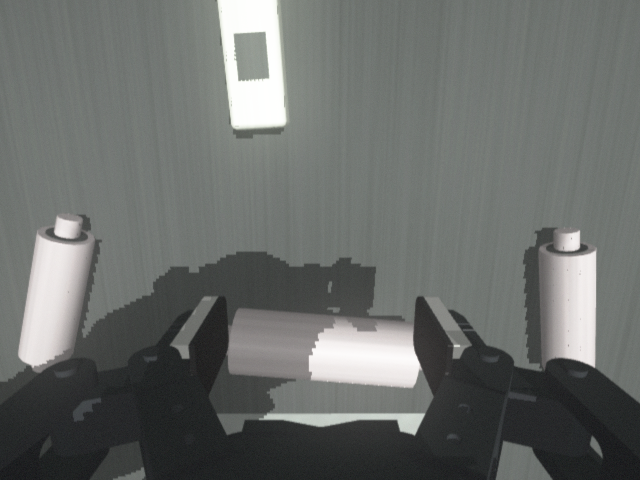

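The side view shows the open hand behind the roller on the +y side, with its +x fingertip at full-image pixel (330.5,139.5). The wrist view shows the casting's end and both look-alikes clear of the fingers. I'll get the tip height from this.

```bash
python3 - <<'E'
from h import *
p=camera_params("side")
for q in [(330.5,139.5),(170+280/2.2,30+250/2.2)]:
    c,d=ray(p,*q)
    for y in (.24,.251,.262):
        print(q,(c+d*(y-c[1])/d[1]).round(4))
E
```

```text
(330.5, 139.5) [0.5766 0.24   0.1072]
(330.5, 139.5) [0.5783 0.251  0.0981]
(330.5, 139.5) [0.58  0.262 0.089]
(297.27272727272725, 143.63636363636363) [0.5009 0.24   0.1043]
(297.27272727272725, 143.63636363636363) [0.5017 0.251  0.0952]
(297.27272727272725, 143.63636363636363) [0.5025 0.262  0.086 ]
```

>>> arm_command([
  {"xyz": [3,0,0],"twist": [0,0,0],"gripper": 0.2},
  {"xyz": [6,0,0],"twist": [0,0,0],"gripper": 0.2},
  {"xyz": [8.3,0,0],"twist": [0,0,0],"gripper": 0.2},
  {"xyz": [9.2,0,0],"twist": [0,0,0],"gripper": 0.2},
  {"xyz": [9.2,0,0.7],"twist": [0,0,0],"gripper": 0.2},
  {"xyz": [9.2,0,1.4],"twist": [0,0,0],"gripper": 0.2},
  {"xyz": [9.2,0,1.9],"twist": [0,0,0],"gripper": 0.2},
  {"xyz": [9.2,0,2.4],"twist": [0,0,0],"gripper": 0.2},
  {"xyz": [9.2,0,2.8],"twist": [0,0,0],"gripper": 0.2},
  {"xyz": [9.2,0,3.2],"twist": [0,0,0],"gripper": 0.2},
  {"xyz": [9.2,0,3.6],"twist": [0,0,0],"gripper": 0.2},
  {"xyz": [9.2,0,4.0],"twist": [0,0,0],"gripper": 0.2},
])

```text
t: 3.25
eef_pos: [0.5376, 0.2107, 0.0312]
tool_rot: [0.5, 0.5, -0.5, 0.5]
force: [1.0, -0.7, 0.4]
grip_width: 0.799
```

```bash
cat > look.py <<'E'
import sys
from h import *
s=sense(); print(round(s["t"],2),s["eef_pos"].round(4),s["force"].round(2),s["grip_width"])
k=sys.argv[1]
a=read_camera("side")[:,:,::-1][80:320,220:420]; b=read_camera("scene")[:,:,::-1][180:380,250:450]
cv2.imwrite(f"pics/{k}.png",np.hstack([cv2.resize(a,(400,480),interpolation=cv2.INTER_CUBIC),cv2.resize(b,(400,400),interpolation=cv2.INTER_CUBIC)[:480] if 0 else cv2.copyMakeBorder(cv2.resize(b,(400,400),interpolation=cv2.INTER_CUBIC),0,80,0,0,cv2.BORDER_CONSTANT)]))
E
python3 look.py c2
```

```text
3.25 [0.5376 0.2107 0.0312] [ 0.97 -0.67  0.45] 0.799055805744914
```

View pics/c2.png

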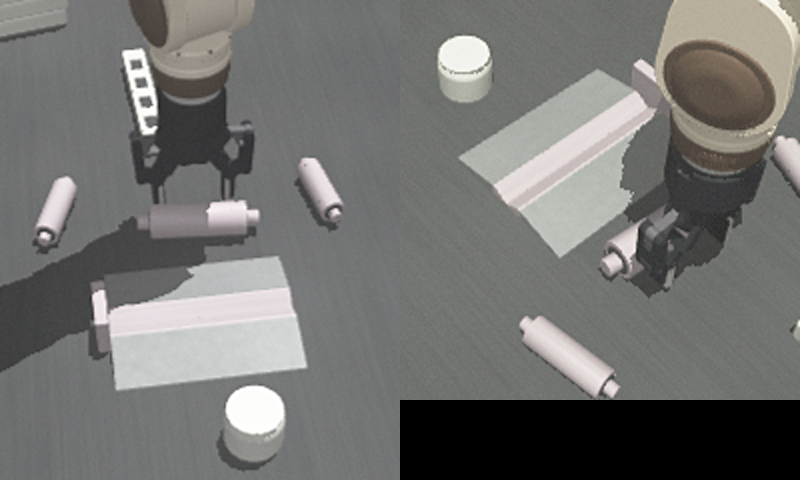

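The side view (left panel) shows both fingertips on the roller, with its ends at about (140,224) and (258,215) and its axis parallel to the groove. I'll keep pushing.

>>> arm_command([
  {"xyz": [0,0,0.5],"twist": [0,0,0],"gripper": 0.2},
  {"xyz": [0,0,1.0],"twist": [0,0,0],"gripper": 0.2},
  {"xyz": [0,0,1.5],"twist": [0,0,0],"gripper": 0.2},
  {"xyz": [0,0,2.0],"twist": [0,0,0],"gripper": 0.2},
  {"xyz": [0,0,2.5],"twist": [0,0,0],"gripper": 0.2},
  {"xyz": [0,0,3.0],"twist": [0,0,0],"gripper": 0.2},
  {"xyz": [0,0,3.5],"twist": [0,0,0],"gripper": 0.2},
  {"xyz": [0,0,4.0],"twist": [0,0,0],"gripper": 0.2},
  {"xyz": [0,0,4.5],"twist": [0,0,0],"gripper": 0.2},
  {"xyz": [0,0,5.0],"twist": [0,0,0],"gripper": 0.2},
  {"xyz": [0,0,5.5],"twist": [0,0,0],"gripper": 0.2},
  {"xyz": [0,0,6.0],"twist": [0,0,0],"gripper": 0.2},
])

```text
t: 4.85
eef_pos: [0.5378, 0.151, 0.0315]
tool_rot: [0.5, 0.5, -0.5, 0.5]
force: [-0.5, 3.7, 0.9]
grip_width: 0.798
```

>>> arm_command([
  {"xyz": [0,0,0.5],"twist": [0,0,0],"gripper": 0.2},
  {"xyz": [0,0,1.0],"twist": [0,0,0],"gripper": 0.2},
  {"xyz": [0,0,1.5],"twist": [0,0,0],"gripper": 0.2},
  {"xyz": [0,0,2.0],"twist": [0,0,0],"gripper": 0.2},
  {"xyz": [0,0,2.4],"twist": [0,0,0],"gripper": 0.2},
])

```text
t: 5.48
eef_pos: [0.5376, 0.1266, 0.0312]
tool_rot: [-0.5, -0.5, 0.5, -0.5]
force: [0.1, 2.9, 1.6]
grip_width: 0.805
```

```bash
python3 look.py c3
```

```text
5.47 [0.5376 0.1266 0.0312] [0.05 2.93 1.6 ] 0.8046167789729151
```

View pics/c3.png

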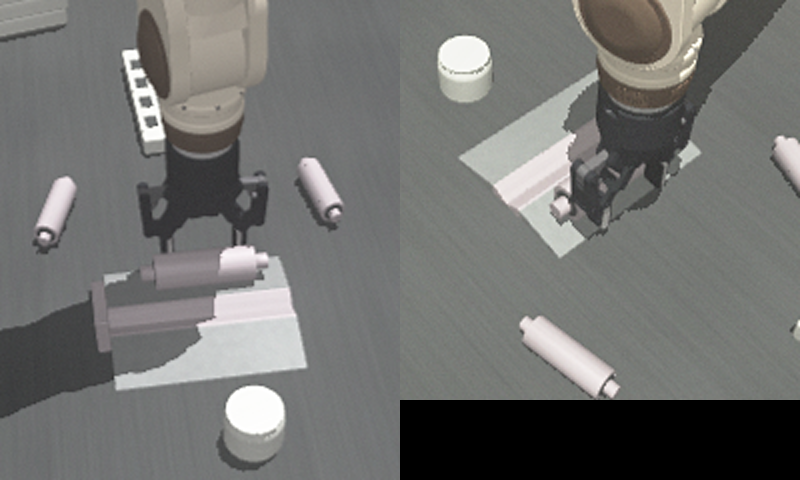

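The roller is on the ramp, still square, with its ends at left-panel pixels (143,275) and (267,260). I'll go slowly towards the lip.

>>> arm_command([
  {"xyz": [0,0,0.3],"twist": [0,0,0],"gripper": 0.2},
  {"xyz": [0,0,0.6],"twist": [0,0,0],"gripper": 0.2},
  {"xyz": [0,0,0.9],"twist": [0,0,0],"gripper": 0.2},
  {"xyz": [0,0,1.2],"twist": [0,0,0],"gripper": 0.2},
  {"xyz": [0,0,1.5],"twist": [0,0,0],"gripper": 0.2},
  {"xyz": [0,0,1.8],"twist": [0,0,0],"gripper": 0.2},
  {"xyz": [0,0,2.1],"twist": [0,0,0],"gripper": 0.2},
  {"xyz": [0,0,2.4],"twist": [0,0,0],"gripper": 0.2},
  {"xyz": [0,0,2.6],"twist": [0,0,0],"gripper": 0.2},
  {"xyz": [0,0,2.8],"twist": [0,0,0],"gripper": 0.2},
  {"xyz": [0,0,3.0],"twist": [0,0,0],"gripper": 0.2},
])

```text
t: 6.95
eef_pos: [0.5376, 0.0966, 0.0312]
tool_rot: [-0.5, -0.5, 0.5, -0.5]
force: [0.3, -0.2, 1.1]
grip_width: 0.8
```

```bash
python3 look.py c4
```

```text
6.95 [0.5376 0.0966 0.0312] [ 0.32 -0.18  1.13] 0.7997446917094413
```

View pics/c4.png

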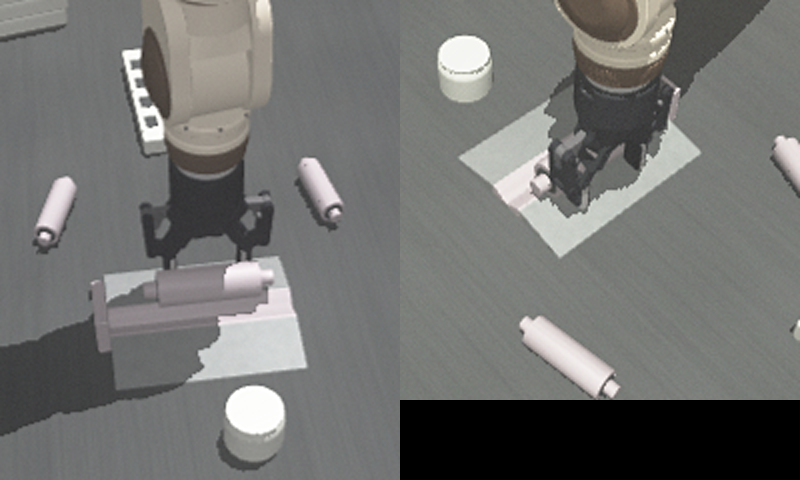

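The roller is just at the lip, with its ends at about (150,290) and (272,275). I'll creep from here.

>>> arm_command([
  {"xyz": [0,0,0.1],"twist": [0,0,0],"gripper": 0.2},
  {"xyz": [0,0,0.2],"twist": [0,0,0],"gripper": 0.2},
  {"xyz": [0,0,0.3],"twist": [0,0,0],"gripper": 0.2},
  {"xyz": [0,0,0.4],"twist": [0,0,0],"gripper": 0.2},
  {"xyz": [0,0,0.5],"twist": [0,0,0],"gripper": 0.2},
  {"xyz": [0,0,0.6],"twist": [0,0,0],"gripper": 0.2},
  {"xyz": [0,0,0.7],"twist": [0,0,0],"gripper": 0.2},
  {"xyz": [0,0,0.8],"twist": [0,0,0],"gripper": 0.2},
  {"xyz": [0,0,0.9],"twist": [0,0,0],"gripper": 0.2},
  {"xyz": [0,0,1.0],"twist": [0,0,0],"gripper": 0.2},
  {"xyz": [0,0,1.0],"twist": [0,0,0],"gripper": 0.2},
])

```text
t: 8.43
eef_pos: [0.5377, 0.0869, 0.0313]
tool_rot: [0.5, 0.5, -0.5, 0.5]
force: [-0.8, 0.3, 0.1]
grip_width: 0.799
```

```bash
python3 look.py c5
```

```text
8.43 [0.5377 0.0869 0.0313] [-0.76  0.26  0.12] 0.798586552370903
```

View pics/c5.png

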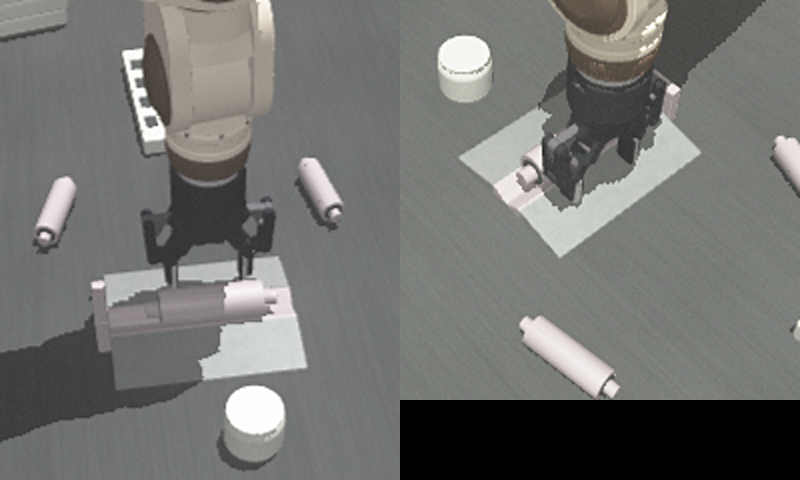

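```bash
python3 - <<'E'
from h import *
p=camera_params("side")
for q in [(359.5,228.5),(296,235.5)]: print(onz(p,q,.026).round(4))
p=camera_params("scene")
print(onz(p,(250+527/2,180+175/2),.026).round(4))
w=camera_params("wrist"); print("cam",(-np.array(w["R"]).T@w["t"]).round(3))
E
```

```text
[0.6094 0.0379 0.026 ]
[0.4729 0.0379 0.026 ]
[0.2921 0.3028 0.026 ]
cam [0.538 0.153 0.151]
```

>>> arm_command([
  {"xyz": [0,0,-1.5],"twist": [0,0,0],"gripper": 0.2},
  {"xyz": [0,0,-4],"twist": [0,0,0],"gripper": 0.2},
  {"xyz": [-5,0,-4],"twist": [0,0,0],"gripper": 0.2},
  {"xyz": [-10,0,-4],"twist": [-0.1,0,0],"gripper": 1},
  {"xyz": [-10,2,-3],"twist": [-0.27,0,0],"gripper": 1},
  {"xyz": [-10,4,-2],"twist": [-0.45,0,0],"gripper": 1},
  {"xyz": [-10,6,-1],"twist": [-0.62,0,0],"gripper": 1},
  {"xyz": [-10,8,0],"twist": [-0.8,0,0],"gripper": 1},
  {"xyz": [-10,10,1.5],"twist": [-0.97,0,0],"gripper": 1},
  {"xyz": [-10,12,3],"twist": [-1.15,0,0],"gripper": 1},
  {"xyz": [-10,12.7,4.5],"twist": [-1.32,0,0],"gripper": 1},
  {"xyz": [-10,12.7,4.5],"twist": [-1.5,0,0],"gripper": 1},
])

```text
t: 10.02
eef_pos: [0.6652, 0.042, 0.1307]
tool_rot: [0.023, 0.707, -0.023, 0.707]
force: [0.1, 0.2, 1.2]
grip_width: -0.0
```

>>> arm_command([
  {"xyz": [2,0,0],"twist": [-0.071,0,0],"gripper": 1},
  {"xyz": [4,0,0],"twist": [-0.071,0,0],"gripper": 1},
  {"xyz": [4,0,0],"twist": [-0.071,0,0],"gripper": 1},
])

```text
t: 10.4
eef_pos: [0.6635, 0.0425, 0.0889]
tool_rot: [0.0, 0.708, -0.0, 0.706]
force: [0.2, -0.7, 0.9]
grip_width: -0.003
```

```bash
python3 look.py c6; python3 -c "
from h import *
from scipy.spatial.transform import Rotation as Ro
print(Ro.from_quat(sense()['tool_rot']).as_matrix().round(3))"
```

```text
10.4 [0.6635 0.0425 0.0889] [ 0.16 -0.73  0.95] -0.003302554940161642
[[-0.     0.001  1.   ]
 [-0.     1.    -0.001]
 [-1.    -0.    -0.   ]]
```

View pics/c6.png

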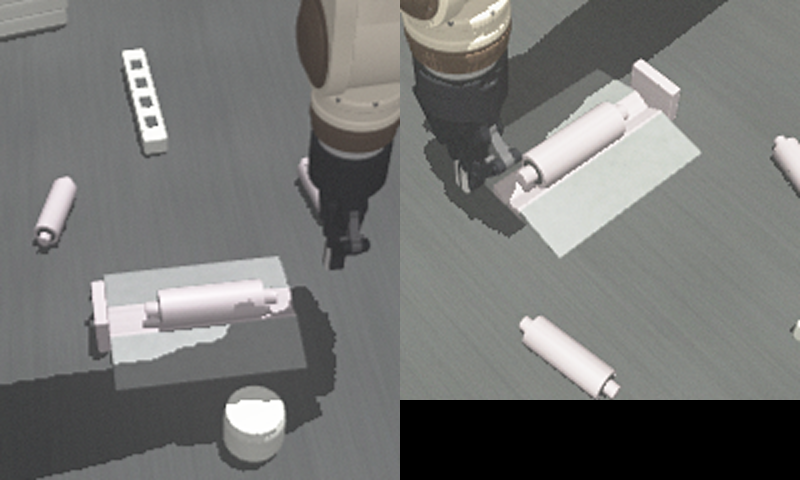

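Both views show the roller in the groove, its ends at left-panel (145,309) and (278,297), and the stop at (100,315). The closed fingertips are beyond the +x end, with their bottom at (333,268) in the left panel. I'll check the tip height and the roller position.

```bash
python3 - <<'E'
from h import *
p=camera_params("side")
for q in [(220+333/2,80+268/2)]:
    c,d=ray(p,*q)
    for y in (.0275,.0425,.055): print((c+d*(y-c[1])/d[1]).round(4))
for q in [(359,228.5),(292.5,234.5)]: print(onz(p,q,.026).round(4))
p=camera_params("scene")
for q in [(250+127/2,180+176/2),(250+238/2,180+97/2)]: print("sc",onz(p,q,.026).round(4))
E
```

```text
[0.6613 0.0275 0.0753]
[0.6663 0.0425 0.0581]
[0.6705 0.055  0.0438]
[0.6084 0.0381 0.026 ]
[0.4659 0.0417 0.026 ]
sc [0.5981 0.0456 0.026 ]
sc [0.4393 0.0412 0.026 ]
```

>>> arm_command([
  {"xyz": [2.5,0,0],"twist": [0,0,0],"gripper": 1},
  {"xyz": [4,0,0],"twist": [0,0,0],"gripper": 1},
  {"xyz": [4.6,0,0],"twist": [0,0,0],"gripper": 1},
  {"xyz": [4.6,0,-0.7],"twist": [0,0,0],"gripper": 1},
  {"xyz": [4.6,0,-1.4],"twist": [0,0,0],"gripper": 1},
  {"xyz": [4.6,0,-2.0],"twist": [0,0,0],"gripper": 1},
  {"xyz": [4.6,0,-2.6],"twist": [0,0,0],"gripper": 1},
  {"xyz": [4.6,0,-3.1],"twist": [0,0,0],"gripper": 1},
  {"xyz": [4.6,0,-3.5],"twist": [0,0,0],"gripper": 1},
  {"xyz": [4.6,0,-3.9],"twist": [0,0,0],"gripper": 1},
  {"xyz": [4.6,0,-4.3],"twist": [0,0,0],"gripper": 1},
  {"xyz": [4.6,0,-4.7],"twist": [0,0,0],"gripper": 1},
])

```text
t: 12.0
eef_pos: [0.6174, 0.0419, 0.0453]
tool_rot: [-0.0, 0.707, 0.0, 0.707]
force: [0.6, 0.5, -0.9]
grip_width: -0.002
```

```bash
python3 look.py c7
```

```text
12.0 [0.6174 0.0419 0.0453] [ 0.57  0.46 -0.92] -0.0015032453325831841
```

View pics/c7.png

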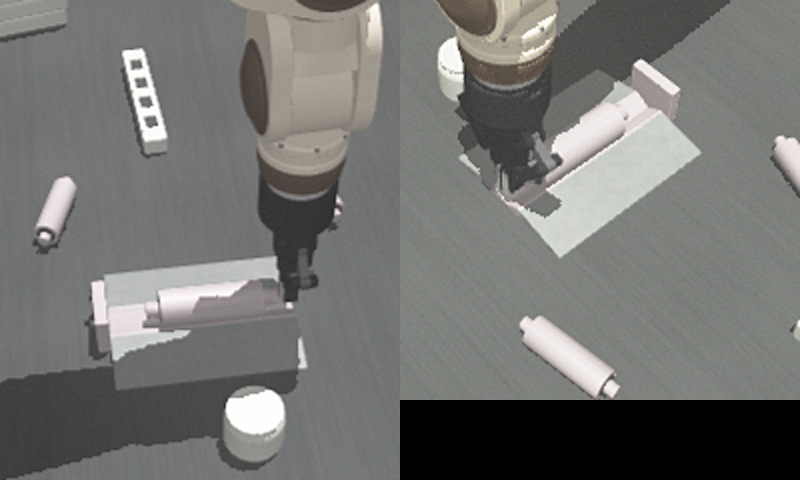

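The fingertips are at the +x spigot end, at left-panel (288,298), and contact hasn't started or has barely begun. I'll push on.

>>> arm_command([
  {"xyz": [0,0,-0.4],"twist": [0,0,0],"gripper": 1},
  {"xyz": [0,0,-0.8],"twist": [0,0,0],"gripper": 1},
  {"xyz": [0,0,-1.2],"twist": [0,0,0],"gripper": 1},
  {"xyz": [0,0,-1.6],"twist": [0,0,0],"gripper": 1},
  {"xyz": [0,0,-2.0],"twist": [0,0,0],"gripper": 1},
  {"xyz": [0,0,-2.4],"twist": [0,0,0],"gripper": 1},
  {"xyz": [0,0,-2.7],"twist": [0,0,0],"gripper": 1},
  {"xyz": [0,0,-3.0],"twist": [0,0,0],"gripper": 1},
  {"xyz": [0,0,-3.2],"twist": [0,0,0],"gripper": 1},
  {"xyz": [0,0,-3.4],"twist": [0,0,0],"gripper": 1},
])

```text
t: 13.35
eef_pos: [0.5836, 0.0419, 0.0453]
tool_rot: [-0.0, 0.707, 0.0, 0.707]
force: [2.7, -0.1, -0.2]
grip_width: 0.0
```

```bash
python3 look.py c8
```

```text
13.35 [0.5836 0.0419 0.0453] [ 2.7  -0.07 -0.21] 0.00029741771446715424
```

View pics/c8.png

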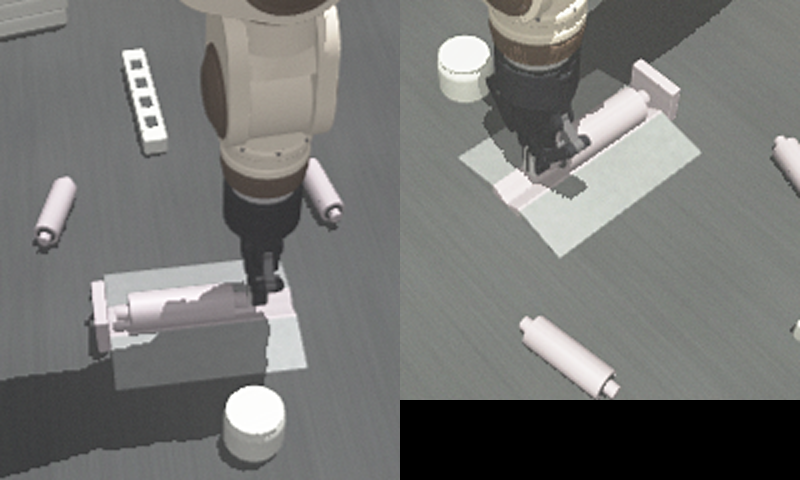

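The roller slid with the finger. Its near spigot is at left-panel (114,318), close to the stop face at about (106,318). I'll creep the rest with force checks.

>>> arm_command([
  {"xyz": [0,0,-0.1],"twist": [0,0,0],"gripper": 1},
  {"xyz": [0,0,-0.2],"twist": [0,0,0],"gripper": 1},
  {"xyz": [0,0,-0.3],"twist": [0,0,0],"gripper": 1},
  {"xyz": [0,0,-0.4],"twist": [0,0,0],"gripper": 1},
  {"xyz": [0,0,-0.5],"twist": [0,0,0],"gripper": 1},
])

```text
t: 14.08
eef_pos: [0.5786, 0.0419, 0.0453]
tool_rot: [-0.0, 0.707, 0.0, 0.707]
force: [2.2, -0.0, -0.1]
grip_width: -0.001
```

>>> arm_command([
  {"xyz": [0,0,-0.1],"twist": [0,0,0],"gripper": 1},
  {"xyz": [0,0,-0.15],"twist": [0,0,0],"gripper": 1},
])

```text
t: 14.32
eef_pos: [0.5771, 0.0419, 0.0453]
tool_rot: [-0.0, 0.707, 0.0, 0.707]
force: [2.6, -0.9, 0.5]
grip_width: -0.0
```

>>> arm_command([
  {"xyz": [0,0,-0.08],"twist": [0,0,0],"gripper": 1},
  {"xyz": [0,0,-0.15],"twist": [0,0,0],"gripper": 1},
])

```text
t: 14.58
eef_pos: [0.5756, 0.0419, 0.0453]
tool_rot: [-0.0, 0.707, 0.0, 0.707]
force: [2.3, -0.9, 0.5]
grip_width: 0.001
```

No stop contact yet, so I'll continue in small steps.

>>> arm_command([
  {"xyz": [0,0,-0.07],"twist": [0,0,0],"gripper": 1},
  {"xyz": [0,0,-0.12],"twist": [0,0,0],"gripper": 1},
])

```text
t: 14.82
eef_pos: [0.5751, 0.0419, 0.0454]
tool_rot: [-0.0, 0.707, 0.0, 0.708]
force: [7.8, -0.4, -1.8]
grip_width: 0.006
```

>>> arm_command([
  {"xyz": [0,0,-0.06],"twist": [0,0,0],"gripper": 1},
  {"xyz": [0,0,-0.1],"twist": [0,0,0],"gripper": 1},
])

```text
t: 15.08
eef_pos: [0.575, 0.0419, 0.0458]
tool_rot: [-0.0, 0.706, 0.0, 0.708]
force: [10.5, -0.7, -2.3]
grip_width: -0.0
```

The force rose to 10 N and the finger stopped at x = 0.575, as predicted for the stop. Now I'll withdraw.

>>> arm_command([
  {"xyz": [0,0,0.5],"twist": [0,0,0],"gripper": 1},
  {"xyz": [0,0,1.5],"twist": [0,0,0],"gripper": 1},
  {"xyz": [0,0,4],"twist": [0,0,0],"gripper": 1},
  {"xyz": [0,0,8],"twist": [0,0,0],"gripper": 1},
  {"xyz": [-5,0,10],"twist": [0,0,0],"gripper": 1},
  {"xyz": [-10,0,10],"twist": [0,0,0],"gripper": 1},
  {"xyz": [-14,0,10],"twist": [0,0,0],"gripper": 1},
  {"xyz": [-14,0,10],"twist": [0,0,0],"gripper": 1},
])

```text
t: 16.08
eef_pos: [0.675, 0.042, 0.1889]
tool_rot: [0.0, 0.705, 0.0, 0.709]
force: [1.6, 0.5, -0.4]
grip_width: 0.0
```

```bash
python3 look.py c9; python3 - <<'E'
from h import *
a=read_camera("side")[:,:,::-1][200:290,255:385]; b=read_camera("scene")[:,:,::-1][205:295,280:410]
cv2.imwrite("pics/d9.png",np.vstack([cv2.resize(i,(780,300) if 0 else (433,300),interpolation=cv2.INTER_CUBIC) for i in (a,b)]))
E
```

```text
16.07 [0.675  0.042  0.1889] [ 1.63  0.55 -0.38] 1.6585861795731387e-05
```

View pics/c9.png

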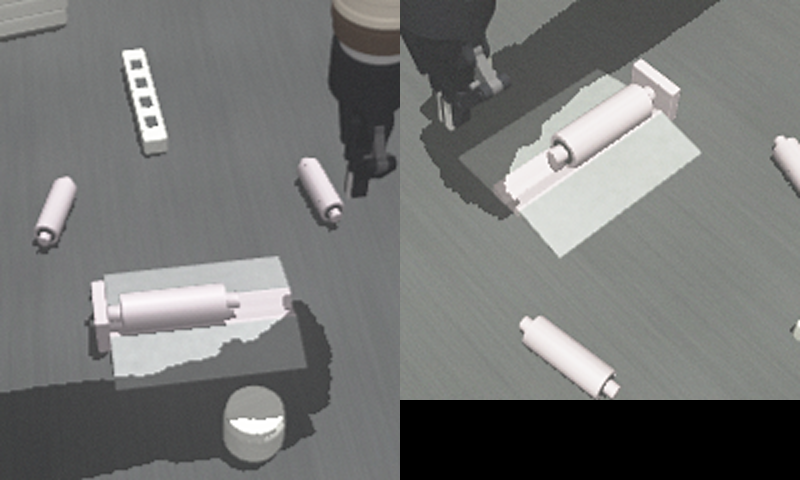

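View pics/d9.png

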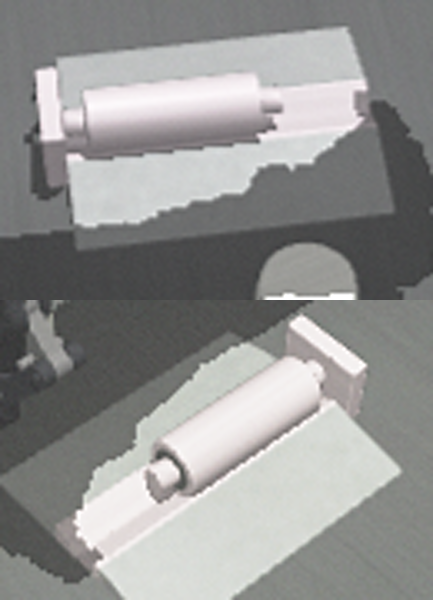

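The roller lies in the groove with its spigot against the stop, at (62,122) in the upper zoom. The hand is clear, and the tin and casting look unmoved. I'll hand the job in.

```bash
python3 -c "
from cell import *
print(close_job())"
```

```text
the job is handed in; nothing more can be done
None
```

The roller is lying in the groove of the V-rest against the steel end stop, with the hand clear, and the job was handed in at about 16 s of the 54 s allowed.

- **Rolling:** With the two open fingertips I pushed the roller square by its side, along the bench and up the ramp. I crept over the lip, and it dropped into the groove by itself.
- **Sliding:** With the shut fingertips I pushed its far end along the groove. Sliding took about 2.5 N. At the stop the force rose to about 10 N and the finger stopped at x = 0.575 m, about 1 mm from the predicted 0.576 m.
- **Last checks:** The final side and scene pictures show the roller seated with its spigot on the stop face. The tin and the casting looked unmoved. The bearing was outside the final zoomed pictures, so I did not recheck it; the arm never went near it.
- **Disagreements:** The two cameras differed by about 3 mm on the V-rest's sideways position and by 2.7 degrees on the roller's starting angle. Hand-picked pixels on the seated roller gave up to 5 mm of scatter across the groove, and one scene-camera reading put its ends about 10 to 25 mm off along it. I relied on the pictures and the contact force instead.

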